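# Check out a slide chamber with the scanner, then hold its sprung lid half open

## Task

The stained slides in the blue-lidded slide chamber are to be checked out: take the hand scanner from its dock, hold it nose-down a few centimetres above the barcode label on the closed lid, still for about two seconds, and put it back upright in the dock. Then lift the lid by its front grip to 50 degrees and stop there, never past 65, so that a colleague can reach in while the lid still shades the slides from the ceiling light; it springs shut when let go, so finish while still holding it open. Leave the vial, the dish and the slide mailer where they are.

Things in the scene. Friction and masses are not known exactly. Their poses are not given: they have to be found in the camera images.
- chamber: slide chamber, fixed to the worktop (its place varies): white tray 130 x 150 x 45 mm (its x, y, z) under a blue lid 20 mm high; closed height 67 mm, 70 mm over the raised middle of the lid. Four slides lie inside. Origin: centre of its underside. Its -x axis points out of the front, where the grip is; its +x side carries the hinge.
- lid (a joint): opening angle of the blue lid, rad: 0 closed, grows as the front edge rises, end stop 1.75; 50 degrees = 0.873. Weight (lid 0.2 to 0.4 kg) and a spring shut it from any angle; holding it takes about 2 to 2.5 N at the grip.
- lid_hinge (a point): point on the lid's hinge axis, at the middle of the chamber's rear edge: 67 mm along the chamber's +x from its origin, 47 mm above the worktop. The axis is the chamber's y axis.
- lid_grip (a point): centre of the lid's grip: aluminium barrel, diameter 16, length 40 mm, parallel to the hinge, on a stem 18 mm wide at the middle of the lid's front. Closed, it is 34 mm in front of the lid's edge, 168 mm in front of the hinge axis, 9 mm higher than it (56 mm above the worktop); it moves with the lid. Pinch it from above by its flat ends (along the chamber's y) or across its diameter.
- lid_label (a point): centre of the barcode label, white with black strokes, 32 x 62 mm (chamber x, y), flat on the middle of the lid, facing up, 70 mm above the worktop when closed. Its axes are the lid's (z up out of the label when closed).
- scanner: cordless hand scanner, white stick with black nose and orange key (not to be pressed: it reads by itself), 125 mm long, 90 g, loose; starts nose down in the dock. Origin: centre of the nose's underside; z runs from the nose up the stick. Nose 36 x 30 mm (its x, y), 20 mm long, then stick 30 x 24 mm up to 117 mm, grey top to 125 mm. Grasp across its y, some 90 mm from the nose.
- scanner_nose (a point): the reading window: centre of the underside of the scanner's nose (the scanner's origin); it looks along the scanner's -z.
- dock: charging dock, fixed (its place varies): black foot 90 x 78 x 10 mm with a grey block 58 x 52 mm on it, top at 62 mm. From the top a pocket 40 x 34 mm (its x, y) goes 44 mm down, 2 mm play all round the scanner's nose, edges chamfered 3 mm. Origin: centre of the underside, axes as the docked scanner's at the start.
- dock_seat (a point): centre of the floor of the dock's pocket, 18 mm above the worktop, where the scanner's nose stands when docked.
- vial: bystander: small glass vial with a white cap and yellow content, 27 mm diameter, 58 mm high; origin centre of its underside.
- dish: bystander: lidded clear plastic dish, 62 mm diameter, 16 mm high; origin centre of its underside.
- slide_mailer: bystander: white flat slide mailer, 35 x 84 x 13 mm; origin centre of its underside.

How it is judged (in metres and radians):
On the way, in this order (a step that is already met when the one before it is completed fails the run):
1. the scanner is held nose-down and still above the barcode label of the closed lid for a second (window over the label, 15 to 110 mm above it) (x of scanner_nose in the frame of lid_label between -0.018 and 0.018 m and y of scanner_nose in the frame of lid_label between -0.025 and 0.025 m and z of scanner_nose in the frame of lid_label between 0.015 and 0.11 m and angle between scanner's own z axis and vertical below 0.25 rad and linear speed of scanner below 0.03 m/s and contact force between the fingers and scanner above 0.5 N and value of joint lid below 0.05 rad), for 1 s.
2. the scanner is back upright on the floor of the dock's pocket and let go, the lid still closed (horizontal distance between scanner_nose and dock_seat below 0.008 m and z of scanner_nose in the frame of dock_seat below 0.01 m and angle between scanner's own z axis and vertical below 0.15 rad and contact force between the fingers and scanner below 0.1 N and value of joint lid below 0.05 rad), for 0.3 s.
At the end, for the whole second after the job is handed in: The robot still holds the lid, at rest, open between 45 and 55 degrees (0.785 to 0.96 rad), with nothing else propping it; the scanner stands upright in its dock (within 8 mm, nose on the pocket's floor within 10 mm), let go; vial, dish and mailer within 30 mm of where they stood (value of joint lid between 0.785 and 0.96 rad and velocity of joint lid between -0.06 and 0.06 rad/s and contact force between any of the fingers, the arm and lid above 0.5 N and horizontal distance between scanner_nose and dock_seat below 0.008 m and z of scanner_nose in the frame of dock_seat below 0.01 m and angle between scanner's own z axis and vertical below 0.15 rad and contact force between each of the fingers, lid and scanner below 0.1 N and contact force between lid and vial below 0.1 N and contact force between lid and dish below 0.1 N and contact force between lid and slide_mailer below 0.1 N and distance of each of vial, dish, slide_mailer from where it was at the start of the episode below 0.03 m); the arm keeps its last pose, push and grip.
It fails at once if the lid is opened past 65 degrees, so that ceiling light falls on the slides (value of joint lid above 1.135 rad).
It fails at once if the vial is disturbed (distance of vial from where it was at the start of the episode above 0.03 m).
It fails at once if the dish is disturbed (distance of dish from where it was at the start of the episode above 0.03 m).
It fails at once if the slide mailer is disturbed (distance of slide_mailer from where it was at the start of the episode above 0.03 m).
It also fails if it takes over 66 s, if anything falls off the work surface, if the arm or the gripper's body presses on something with over 40 N, if the wrist force passes 120 N, or if a joint passes its speed limit or range.

## Robot

A 7-joint arm with a two-finger parallel gripper is mounted at the origin on a cart in front of the work surface, level with it; the furniture and walls round the work are solid. World frame = base frame: x ahead of the robot, y to its left, z up, the work surface at z = 0. Lengths are in m, angles in degrees, forces in N, time in s.
With the tool pointing down it reaches from about 0.4 to 0.9 m from the base axis. Payload 5.6 kg.
Tool frame: the origin (TCP) lies at the centre of the arm's flange, where the gripper is bolted on; the fingertips stand 190 mm ahead of it and the grasp point (between the pads) lies 171 mm ahead of it (tcp_to_grasp is the distance from the TCP to the grasp point, in m); z points along the fingers, y is the line along which they close (so a half turn about z gives the same grasp; the last joint's range is limited). The gripper opens to 92 mm and grips with 3 to 60 N. Pads are 20 mm wide; open, the fingers measure 128 mm over their backs; the gripper's body (75 mm by 189 mm) begins 69 mm behind the grasp point.
Start: joints at [65.203, 26.786, -0.665, 91.828, 0.344, 61.387, -3.226], TCP at [0.247, -0.601, 0.405] pointing down, gripper open.
Joint ranges: [-144.91, 144.91], [-17.63, 115.5], [-89.93, 88.59], [15.96, 139.68], [-74.01, 254.01], [8.47, 105.57], [-167.45, 167.45]. Speed limits (degrees/s): [147.25, 147.25, 180, 180, 180, 180, 180].

## Interface

Orientations are given as a 3x3 rotation matrix whose columns are the frame's x, y, z axes.
In Python, from plant import observe, snapshot, camera_model, job_done, masks_of, tip_of, tcp_to_grasp gives the robot as it stands.
- The arm moves only by the tool arm_command, never from a script. Its argument "plan" is a list of rows, each a list of 3 entries, a list of its own where there are three numbers: the closure in counts, from 0 (fully open) to 255 (shut), then the shift along the tool's x, y, z in cm, then the turn, a rotation vector about the tool's x, y, z in degrees. In form: [[fingers, [dx, dy, dz], [wx, wy, wz]], ...]. A call has 1 to 8 rows; each row shifts and turns the commanded pose from where the row before left it, along the tool's axes as they then stand; what a row does not reach is not made up. A row lasts 1/10 s, in which the tool goes at most 50 mm and 8.59 degrees, less where a joint would pass 70% of its speed; a pose out of reach is approached as far as the arm can. A call is refused whole if a number of a shift passes 5 or a number of a turn 8.59, either way. A call with a gripper value outside its range is refused whole. The fingers move at their own pace and stop on an object; "grip_force" is the grip in N (left out, the last holds). Time passes only in rows, so rows that do not move let the fingers close. It gives the time, the measured TCP pose, the force, the opening and the grip force at its end, in the units of the state.
- observe(): the state, without advancing time (a new reading comes with each control period).
- snapshot(name): name is "scene" or "top" or "wrist"; returns (picture, depth): 384x512x3 uint8, red, green, blue; 384x512 float32, m along the optical axis (not along the pixel's ray), 0 where there is no reading.
- camera_model(name): a dict with "fovy" (degrees; the focal length in pixels is half the picture's height over the tangent of half this angle, whatever the lens; pixels are square), "cx", "cy" (the principal point, pixels), "k1" (the pictures are not rectified: a ray, as slopes to the right and down, at radius r is drawn at 1 + k1 r^2 times it, then the intrinsics apply), "R" (3x3) and "t" (3): a world point X has camera coordinates R X + t; the wrist camera has in their place "hand_eye" (4x4, takes a point from camera to tool coordinates, whose origin is the TCP and whose axes are the flange's). Camera axes: x right, y down, z forward; pixel columns grow to the right and rows downward; lengths in m; the calibration is good to about 2 mm. A picture is of the moment at which its call begins: read the wrist's pose just before it. camera_model takes no time and is no camera call.
- job_done(): hands the job in; it is judged then, once.
Trained networks look in the newest picture that a camera, given by its name, has taken for a name from the list of things; names that differ only in an ending like _2 or _b are one class to them, and where a whole thing is asked for, a point or a joint stands for the part that bears it (a point fixed in the world has none). Each returns a list of dicts, best first, with "score" (0 to 1); they miss things now and then, are a little off and sometimes report something else, mostly with a low value. They report only what shows in the picture. A call takes as long as a camera call.
- masks_of(camera, label): "region" (384x512 bool, what is visible of it) and "pixel" ([column, row] in pixels, amid what is visible of it).
- tip_of(camera, label): "pixel" ([column, row] in pixels: a listed point, or the origin of a listed thing).
The state is a dict: "time_s": time; "qpos": joint angles; "joint_velocities": joint speeds; "joint_efforts": joint torques, N m; "tcp_pos": TCP position; "orientation": TCP orientation; "wrist_force": force on the tool from outside, world axes, zero at the start; "torque": the same for the moment, N m; "gripper_width": finger opening in m; "gripper_force": force on a finger pad.
Only numpy, scipy, OpenCV 4.12 (cv2) and the standard library are available. Lean on these libraries where they do the work, as an engineer would, in place of code of your own. Each camera call takes 0.05 s, during which the arm holds its last target. There are 200 camera calls.

## Working session

There is one attempt and no reset: what is moved stays moved. The work goes in short steps, Python scripts to look and compute and a tool call to move; the robot and the scene stay as the last step left them, time stands still between calls to the robot, and variables do not carry over. Pictures are saved under pics/ and viewed, at most 10 in all, crops included, and the job is handed in when it is done.

Besides the shell and the picture viewer there is one more tool, called after "Emit:" as name([rows], argument=value, ...), one row to a line, values as JSON. arm_command: Moves the arm, as the interface text tells. Its arguments: {"type":"object","properties":{"plan":{"type":"array","items":{"type":"array"}},"grip_force":{"type":"number"}},"required":["plan"]}

```bash
mkdir -p pics; cat > h.py <<'E'
import numpy as np, cv2
from plant import *
def K(m):
    f=192/np.tan(np.radians(m['fovy'])/2); return f,m['cx'],m['cy'],m['k1']
def RT(cam):
    m=camera_model(cam)
    if 'R' in m: R=np.array(m['R']);return R.T,-R.T@np.array(m['t'])
    o=observe();H=np.array(m['hand_eye']);R=np.array(o['orientation']);p=np.array(o['tcp_pos'])
    return R@H[:3,:3],R@H[:3,3]+p
def slopes(cam,px):
    f,cx,cy,k=K(camera_model(cam)); px=np.atleast_2d(np.array(px,float))
    M=np.array([[f,0,cx],[0,f,cy],[0,0,1]])
    return cv2.undistortPoints(px[:,None],M,np.array([k,0,0,0,0.]))[:,0]
def at_z(cam,px,z,P=None):
    A,c=P or RT(cam); s=slopes(cam,px); d=np.c_[s,np.ones(len(s))]@A.T
    return c+d*((z-c[2])/d[:,2])[:,None]
def cloud(cam,depth,mask,P=None):
    A,c=P or RT(cam); v,u=np.nonzero(mask&(depth>0)); s=slopes(cam,np.c_[u,v]); z=depth[v,u][:,None]
    return c+(np.c_[s,np.ones(len(s))]*z)@A.T
def save(n,im): cv2.imwrite('pics/'+n,im[:,:,::-1])
E
python3 - <<'E'
from h import *
np.set_printoptions(precision=4,suppress=True)
print(tcp_to_grasp, observe())
ims=[]
for cam in ['top','scene']:
    im,d=snapshot(cam); ims.append(im); np.savez(f'{cam}.npz',im=im,d=d)
    m=camera_model(cam);print(cam,RT(cam)[1],m['fovy'])
    for l in ['chamber','lid_label','lid_grip','scanner','dock','vial','dish','slide_mailer']:
        r=masks_of(cam,l)[:2]
        for x in r:
            c=cloud(cam,d,x['region'])
            if len(c)==0: continue
            top=c[c[:,2]>np.percentile(c[:,2],90)-.006]
            rect=cv2.minAreaRect((top[:,:2]*1000).astype(np.float32))
            print(l,round(x['score'],2),x['pixel'],len(c),'med',np.median(c,0),'topz',np.percentile(c[:,2],95),'rect',np.round(rect[0],1),np.round(rect[1],1),round(rect[2],1))
    for l in ['lid_grip','lid_label','lid_hinge','scanner_nose','dock_seat']:
        print('tip',l,[(round(x['score'],2),x['pixel']) for x in tip_of(cam,l)[:2]])
    save(f'{cam}0.png',im)
E
```

```text
0.1714 {'time_s': 0.0, 'qpos': array([65.2017, 26.8368, -0.6658, 91.8815,  0.3443, 61.3854, -3.2244]), 'joint_velocities': array([-0.0825,  0.0369, -0.0397, -0.0192, -0.0142, -0.0548, -0.0627]), 'joint_efforts': array([  0.0002, -52.0576,  -0.0122, -24.375 ,  -0.0566,   0.0171,
         0.0002]), 'tcp_pos': array([ 0.2469, -0.601 ,  0.4037]), 'orientation': array([[ 0.925 ,  0.38  , -0.0008],
       [ 0.38  , -0.925 ,  0.0016],
       [-0.0001, -0.0018, -1.    ]]), 'wrist_force': array([ 0.9065,  0.4847, -0.5896]), 'torque': array([ 0.0004,  0.0285, -0.0496]), 'gripper_force': 0.0, 'gripper_width': 0.09209218818345918}
top [ 0.4187 -0.0401  1.1216] 51.26166046233599
chamber 0.74 [230.8, 187.5] 3167 med [0.5841 0.042  0.0678] topz 0.07149307172892938 rect [573.8  42.5] [153.1 172.8] 77.7
lid_label 0.89 [227.7, 189.9] 3022 med [0.5861 0.0426 0.0679] topz 0.07153973890137658 rect [573.6  42.4] [153.6 172.3] 77.2
lid_grip 0.83 [231.7, 189.8] 3163 med [0.5861 0.0426 0.0678] topz 0.07149486897309465 rect [575.   42.2] [153.6 175.1] 77.4
lid_grip 0.41 [110.6, 234.4] 288 med [0.4753 0.3313 0
[... 1561 characters left out ...]
358.7, 170.2] 164 med [0.4892 0.3366 0.112 ] topz 0.14439566541778442 rect [478.  339.9] [17.7 31.5] 85.4
dish 0.79 [191.4, 177.8] 244 med [ 0.5176 -0.2393  0.0147] topz 0.02056170401450755 rect [ 516.7 -238.2] [59.1 57.7] 34.4
slide_mailer 0.46 [333.3, 225.8] 192 med [0.6648 0.2694 0.0108] topz 0.016992823523489898 rect [663.9 268.2] [67.  31.9] 88.4
slide_mailer 0.28 [267.0, 189.5] 1355 med [0.577  0.041  0.0673] topz 0.0733237036659838 rect [664.5  23.2] [154.3 339.5] 79.0
tip lid_grip [(0.93, [276.0, 171.5])]
tip lid_label [(0.65, [265.1, 193.6])]
tip lid_hinge [(0.61, [260.5, 212.3])]
tip scanner_nose [(0.7, [354.1, 181.1]), (0.32, [270.1, 204.6])]
tip dock_seat [(0.79, [355.5, 178.3])]
```

```bash
python3 - <<'E'
from h import *
np.set_printoptions(precision=4,suppress=True)
T=np.load('top.npz');im,d=T['im'],T['d']
save('crop1.png',cv2.resize(im[120:280,70:390],(800,400),interpolation=cv2.INTER_CUBIC))
hsv=cv2.cvtColor(im,cv2.COLOR_RGB2HSV)
P=RT('top')
# all points with coords
c=cloud('top',d,d>0,P); v,u=np.nonzero(d>0); h=hsv[v,u]
def rect(s,n):
    r=cv2.minAreaRect((c[s][:,:2]*1000).astype(np.float32)); print(n,s.sum(),np.round(r[0],1),np.round(r[1],1),round(r[2],1),np.median(c[s],0))
box=(abs(c[:,0]-.58)<.14)&(abs(c[:,1]-.04)<.13)
blue=box&(h[:,0]>95)&(h[:,0]<130)&(h[:,1]>90)&(c[:,2]>.05)
rect(blue,'lid')
lab=box&(h[:,1]<60)&(h[:,2]>150)&(c[:,2]>.06)&(abs(c[:,0]-.585)<.04)
rect(lab,'label')
g=box&(c[:,0]<.505)&(c[:,2]>.045)&~blue
rect(g,'grip')
dk=(abs(c[:,0]-.477)<.1)&(abs(c[:,1]-.33)<.1)
rect(dk&(abs(c[:,2]-.062)<.005),'docktop')
rect(dk&(abs(c[:,2]-.011)<.003)&(h[:,2]<80),'dockfoot')
rect(dk&(c[:,2]>.135),'scannertop')
for l,z in [('lid_grip',.056),('lid_label',.07)]:
    print(l,at_z('top',tip_of('top',l)[0]['pixel'],z,P), at_z('scene',tip_of('scene',l)[0]['pixel'],z))
E
```

```text
lid 2635 [581.6  41.7] [153.5 164.9] 77.4 [0.586  0.041  0.0678]
label 240 [601.   13.9] [108.8  71.8] 77.7 [0.5928 0.0371 0.0691]
grip 86 [493.7  60. ] [39.9 14.9] 78.9 [0.4927 0.0595 0.0615]
docktop 211 [477.  340.6] [53.  57.4] 84.4 [0.4738 0.3307 0.0616]
dockfoot 255 [476.6 340.4] [77.  88.5] 83.9 [0.4786 0.3281 0.0105]
scannertop 93 [476.9 339.7] [20.2 26.9] 88.8 [0.4753 0.3378 0.1423]
lid_grip [[0.4888 0.0567 0.056 ]] [[0.4996 0.0578 0.056 ]]
lid_label [[0.592  0.0403 0.07  ]] [[0.5981 0.028  0.07  ]]
```

View pics/crop1.png

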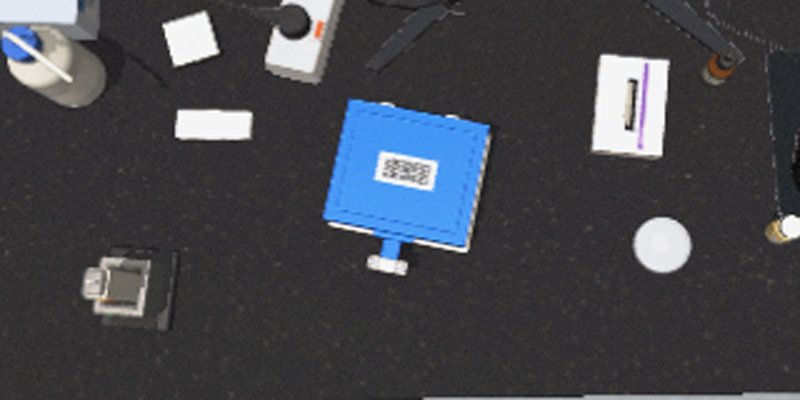

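View pics/scene0.png

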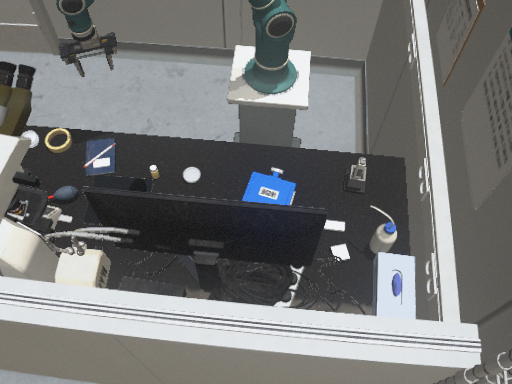

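The chamber's grip faces the robot, with about -12.4° yaw. The dock and its scanner are at about (0.477, 0.340), with its y axis along 84°. A monitor stands behind the chamber, so I'll check how close it is while moving. I'll move off first.

Emit:
arm_command([
  [0, [3.8, -2.5, 0], [0, 0, 0]],
  [0, [3.8, -2.5, 0], [0, 0, 0]],
  [0, [3.8, -2.5, 0], [0, 0, 0]],
  [0, [3.8, -2.5, 0], [0, 0, 0]],
  [0, [3.8, -2.5, 0], [0, 0, 0]],
  [0, [3.8, -2.5, 0], [0, 0, 0]],
  [0, [3.8, -2.5, 0], [0, 0, 0]],
  [0, [3.8, -2.5, 0], [0, 0, 0]],
])

```text
time_s: 2.4
tcp_pos: [0.4529, -0.2991, 0.405]
orientation: [[0.925, 0.38, 0.001], [0.38, -0.925, -0.001], [0.0, 0.001, -1.0]]
wrist_force: [0.6, 0.0, 0.4]
gripper_width: 0.0917
gripper_force: 0.0
```

Emit:
arm_command([
  [0, [1.9, -4.2, 0], [0, 0, 0]],
  [0, [1.9, -4.2, 0], [0, 0, 0]],
  [0, [1.9, -4.2, 0], [0, 0, 0]],
  [0, [1.9, -4.2, 0], [0, 0, 0]],
  [0, [1.9, -4.2, 0], [0, 0, 0]],
  [0, [1.9, -4.2, 0], [0, 0, 0]],
  [0, [1.9, -4.2, 0], [0, 0, 0]],
  [0, [1.9, -4.2, 0], [0, 0, 0]],
])

```text
time_s: 3.2
tcp_pos: [0.4649, 0.0696, 0.4051]
orientation: [[0.925, 0.38, 0.001], [0.38, -0.925, -0.0], [0.001, 0.001, -1.0]]
wrist_force: [0.7, -0.5, -0.0]
gripper_width: 0.0917
gripper_force: 0.0
```

Emit:
arm_command([
  [0, [1.9, -4.2, 0], [0, 0, 0]],
  [0, [1.9, -4.2, 0], [0, 0, 0]],
  [0, [1.9, -4.2, 0], [0, 0, 0]],
  [0, [0, 0, 0], [0, 0, -8.4]],
  [0, [0, 0, 0], [0, 0, -8.4]],
  [0, [0, 0, 0], [0, 0, -8.4]],
  [0, [0, 0, 0], [0, 0, -8.4]],
  [0, [0, 0, 0], [0, 0, -8.4]],
])

```text
time_s: 4.0
tcp_pos: [0.47, 0.2061, 0.4048]
orientation: [[0.428, 0.904, 0.0], [0.904, -0.428, -0.0], [0.0, 0.0, -1.0]]
wrist_force: [0.1, 0.3, -0.1]
gripper_width: 0.0918
gripper_force: 0.0
```

Emit:
arm_command([
  [0, [0, 0, 0], [0, 0, -8.4]],
  [0, [0, 0, 0], [0, 0, -8.4]],
  [0, [0, 0, 0], [0, 0, -8.4]],
  [0, [0, 0, 0], [0, 0, -8.4]],
  [0, [0, 0, 0], [0, 0, -8.4]],
  [0, [0, 0, 0], [0, 0, -8.4]],
  [0, [0, 0, 0], [0, 0, -8.4]],
  [0, [0, 0, 0], [0, 0, -8.4]],
])

```text
time_s: 4.8
tcp_pos: [0.47, 0.2059, 0.4048]
orientation: [[-0.667, 0.745, 0.0], [0.745, 0.667, -0.0], [-0.0, 0.0, -1.0]]
wrist_force: [0.0, -0.0, 0.1]
gripper_width: 0.0919
gripper_force: 0.0
```

Emit:
arm_command([
  [0, [0, 0, 0], [0, 0, -8.4]],
  [0, [0, 0, 0], [0, 0, -8.4]],
  [0, [0, 0, 0], [0, 0, -8.4]],
  [0, [0, 0, 0], [0, 0, -8.4]],
  [0, [0, 0, 0], [0, 0, -8.4]],
  [0, [0, 0, 0], [0, 0, 0]],
])

```text
time_s: 5.4
tcp_pos: [0.4701, 0.2058, 0.4046]
orientation: [[-0.994, 0.113, -0.0], [0.113, 0.994, 0.0], [0.0, 0.0, -1.0]]
wrist_force: [-0.4, 0.0, 0.7]
gripper_width: 0.0917
gripper_force: 0.0
```

```bash
cat >> h.py <<'E'
from scipy.spatial.transform import Rotation as Ro
def need(g,yaw):
    "shift (cm, tool axes) and turn (deg) to bring grasp point to g, tool down, tool y at yaw deg"
    o=observe();R=np.array(o['orientation']);p=np.array(o['tcp_pos'])
    y=np.array([np.cos(np.radians(yaw)),np.sin(np.radians(yaw)),0]);z=np.array([0,0,-1.]);T=np.c_[np.cross(y,z),y,z]
    t=np.array(g)-z*tcp_to_grasp
    print('t',round(o['time_s'],2),'grasp',np.round(p+R[:,2]*tcp_to_grasp,4),'yaw',round(np.degrees(np.arctan2(R[1,1],R[0,1])),2),'w',o['gripper_width'],'f',o['gripper_force'],o['wrist_force'],'q',np.round(o['qpos'],1))
    print('shift cm',np.round(R.T@(t-p)*100,2),'after-turn axes',np.round(T.T@(t-p)*100,2),'turn',np.round(Ro.from_matrix(R.T@T).as_rotvec(degrees=True),2))
E
python3 - <<'E'
from h import *
np.set_printoptions(precision=4,suppress=True)
need([.477,.340,.25],84)
T=np.load('scene.npz');c=cloud('scene',T['d'],T['d']>0,RT('scene'))
s=c[(c[:,2]>.1)&(abs(c[:,1])<.5)&(c[:,0]>.3)&(c[:,0]<1)]
print(s.min(0),np.percentile(s,5,0),np.percentile(s,95,0)); 
im,d=snapshot('wrist');save('w1.png',im);print([(round(x['score'],2),x['pixel']) for x in masks_of('wrist','scanner')])
P=RT('wrist');c=cloud('wrist',d,d>0,P)
for n,lo,hi in [('top',.135,.15),('blk',.055,.066)]:
    s=c[(c[:,2]>lo)&(c[:,2]<hi)&(abs(c[:,0]-.477)<.06)&(abs(c[:,1]-.34)<.06)]
    if len(s): r=cv2.minAreaRect((s[:,:2]*1000).astype(np.float32));print(n,len(s),r,np.median(s,0))
E
```

```text
t 5.4 grasp [0.4701 0.2058 0.2332] yaw 83.53 w 0.09169921689359131 f 0.0 [-0.3589  0.0456  0.7164] q [ 19.1  24.5 -57.6 108.2  23.8  60.3  35.1]
shift cm [ 0.83 13.42 -1.68] after-turn axes [ 0.72 13.42 -1.68] turn [ 0.02 -0.02 -0.47]
[ 0.3001 -0.5     0.1   ] [ 0.5605 -0.4432  0.1206] [0.9562 0.4928 0.4437]
[(0.65, [393.0, 184.6])]
top 731 ((474.6938781738281, 339.194580078125), (20.024959564208984, 25.94007682800293), 85.42787170410156) [0.4734 0.3374 0.1423]
blk 1185 ((474.8522644042969, 340.2777404785156), (53.0444450378418, 58.67354202270508), 84.39485168457031) [0.4618 0.3282 0.0615]
```

View pics/w1.png

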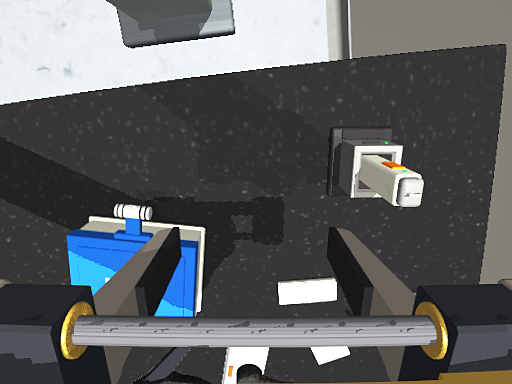

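Emit:
arm_command([
  [0, [0.2, 3.35, 0], [0, 0, 0]],
  [0, [0.2, 3.35, 0], [0, 0, 0]],
  [0, [0.2, 3.35, 0], [0, 0, 0]],
  [0, [0.25, 3.35, 0], [0, 0, -0.5]],
  [0, [0, 0, 0], [0, 0, 0]],
  [0, [0, 0, 0], [0, 0, 0]],
])

```text
time_s: 6.1
tcp_pos: [0.4762, 0.3408, 0.4044]
orientation: [[-0.995, 0.104, -0.0], [0.104, 0.995, -0.001], [0.0, -0.001, -1.0]]
wrist_force: [-0.0, -0.4, 0.3]
gripper_width: 0.0921
gripper_force: 0.0
```

```bash
python3 - <<'E'
from h import *
np.set_printoptions(precision=4,suppress=True)
need([.476,.340,.108],84)
E
```

```text
t 6.1 grasp [0.4761 0.3407 0.233 ] yaw 84.02 w 0.09210239269790332 f 0.0 [-0.0213 -0.3702  0.282 ] q [  0.8  31.6 -54.3  98.6  28.1  64.5  22.1]
shift cm [ 0.01 -0.07 12.5 ] after-turn axes [ 0.01 -0.08 12.5 ] turn [-0.03 -0.02  0.02]
```

Emit:
arm_command([
  [0, [0, -0.07, 3], [0, 0, 0]],
  [0, [0, 0, 3], [0, 0, 0]],
  [0, [0, 0, 3], [0, 0, 0]],
  [0, [0, 0, 2.5], [0, 0, 0]],
  [0, [0, 0, 1], [0, 0, 0]],
  [0, [0, 0, 0], [0, 0, 0]],
  [100, [0, 0, 0], [0, 0, 0]],
  [150, [0, 0, 0], [0, 0, 0]],
], grip_force=15)

```text
time_s: 6.9
tcp_pos: [0.477, 0.3396, 0.2811]
orientation: [[-0.994, 0.105, 0.002], [0.105, 0.994, 0.001], [-0.002, 0.001, -1.0]]
wrist_force: [-0.3, 0.1, -0.0]
gripper_width: 0.078
gripper_force: 0.0
```

Emit:
arm_command([
  [255, [0, 0, 0], [0, 0, 0]],
  [255, [0, 0, 0], [0, 0, 0]],
  [255, [0, 0, 0], [0, 0, 0]],
  [255, [0, 0, 0], [0, 0, 0]],
  [255, [0, 0, 0], [0, 0, 0]],
  [255, [0, 0, 0], [0, 0, 0]],
])

```text
time_s: 7.5
tcp_pos: [0.4765, 0.3394, 0.2796]
orientation: [[-0.995, 0.104, -0.0], [0.104, 0.995, -0.0], [0.0, -0.0, -1.0]]
wrist_force: [-0.2, 0.4, -0.3]
gripper_width: 0.03
gripper_force: 0.0
```

Emit:
arm_command([
  [255, [0, 0, 0], [0, 0, 0]],
  [255, [0, 0, 0], [0, 0, 0]],
  [255, [0, 0, 0], [0, 0, 0]],
  [255, [0, 0, 0], [0, 0, 0]],
])

```text
time_s: 7.9
tcp_pos: [0.4765, 0.3393, 0.2795]
orientation: [[-0.995, 0.104, -0.0], [0.104, 0.995, -0.0], [0.0, -0.0, -1.0]]
wrist_force: [0.1, 0.1, -1.2]
gripper_width: 0.024
gripper_force: 15.0
```

```bash
python3 - <<'E'
from h import *
np.set_printoptions(precision=4,suppress=True)
need([.476,.340,.108],84)
E
```

```text
t 7.9 grasp [0.4765 0.3393 0.1081] yaw 84.03 w 0.02403328394099769 f 14.999904334545135 [ 0.0854  0.0857 -1.1996] q [ -3.8  39.6 -47.8 104.2  36.4  52.8  15.9]
shift cm [0.06 0.06 0.01] after-turn axes [0.06 0.06 0.01] turn [-0.02 -0.02  0.03]
```

Emit:
arm_command([
  [255, [0, 0, -0.5], [0, 0, 0]],
  [255, [0, 0, -1.5], [0, 0, 0]],
  [255, [0, 0, -2], [0, 0, 0]],
  [255, [0, 0, -2], [0, 0, 0]],
  [255, [0, 0, -2], [0, 0, 0]],
  [255, [0, 0, -2], [0, 0, 0]],
  [255, [0, 0, -1], [0, 0, 0]],
  [255, [0, 0, 0], [0, 0, 0]],
], grip_force=20)

```text
time_s: 8.7
tcp_pos: [0.4766, 0.3398, 0.3917]
orientation: [[-0.995, 0.104, 0.003], [0.104, 0.995, 0.001], [-0.003, 0.002, -1.0]]
wrist_force: [0.2, -0.3, -0.5]
gripper_width: 0.024
gripper_force: 20.0
```

Emit:
arm_command([
  [255, [-0.6, -1.2, 0], [0, 0, 0]],
  [255, [-1, -2, 0], [0, 0, 0]],
  [255, [-1.3, -2.5, 0], [0, 0, 0]],
  [255, [-1.3, -2.5, 0], [0, 0, 0]],
  [255, [-1.3, -2.5, 0], [0, 0, 0]],
  [255, [-1.3, -2.5, 0], [0, 0, 0]],
  [255, [-1.3, -2.5, 0], [0, 0, 0]],
  [255, [-1.3, -2.5, 0], [0, 0, 0]],
])

```text
time_s: 9.5
tcp_pos: [0.5513, 0.1461, 0.3884]
orientation: [[-0.994, 0.105, -0.002], [0.105, 0.994, -0.001], [0.002, -0.001, -1.0]]
wrist_force: [-0.3, 0.2, -1.7]
gripper_width: 0.0237
gripper_force: 20.0
```

Emit:
arm_command([
  [255, [-1.3, -2.5, 0], [0, 0, 0]],
  [255, [-1.3, -2.5, 0], [0, 0, 0]],
  [255, [-1.3, -2.5, 0], [0, 0, 0]],
  [255, [-0.8, -1.8, 0], [0, 0, 0]],
  [255, [-0.5, -1.2, 0], [0, 0, 0]],
  [255, [0, 0, 0], [0, 0, 0]],
  [255, [0, 0, 0], [0, 0, 0]],
  [255, [0, 0, 0], [0, 0, 0]],
])

```text
time_s: 10.3
tcp_pos: [0.5914, 0.0402, 0.3897]
orientation: [[-0.995, 0.102, -0.0], [0.102, 0.995, 0.001], [0.0, 0.001, -1.0]]
wrist_force: [-0.2, -0.0, -0.5]
gripper_width: 0.0239
gripper_force: 20.0
```

```bash
python3 - <<'E'
from h import *
np.set_printoptions(precision=4,suppress=True)
need([.592,.039,.208],84)
im,d=snapshot('wrist');save('w2.png',im)
for l,z in [('scanner_nose',.12),('lid_label',.07),('lid_grip',.056)]:
    for x in tip_of('wrist',l)[:2]: print(l,round(x['score'],2),x['pixel'],at_z('wrist',x['pixel'],z))
E
```

```text
t 10.3 grasp [0.5913 0.0403 0.2183] yaw 84.15 w 0.023889585871337587 f 19.999916553497314 [-0.2202 -0.0413 -0.4585] q [ 31.2  32.9 -52.8  98.5  28.9  63.4  53.5]
shift cm [-0.07 -0.11  1.03] after-turn axes [-0.07 -0.11  1.03] turn [ 0.03 -0.02  0.15]
scanner_nose 0.68 [255.0, 205.1] [[0.5944 0.0402 0.12  ]]
lid_label 0.74 [254.0, 187.0] [[0.592  0.0393 0.07  ]]
lid_grip 0.8 [264.2, 84.8] [[0.4929 0.0594 0.056 ]]
```

View pics/w2.png

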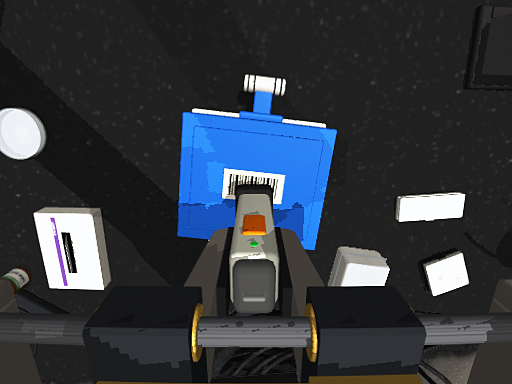

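The scanner is held upright. Its nose, at about (255, 200), is over the label at about (254, 187), and the grip is at (264, 85). I'll lower 1 cm and hold still.

Emit:
arm_command([
  [255, [0, 0, 0.5], [0, 0, 0]],
  [255, [0, -0.1, 0.5], [0, 0, 0]],
  [255, [0, 0, 0], [0, 0, 0]],
  [255, [0, 0, 0], [0, 0, 0]],
  [255, [0, 0, 0], [0, 0, 0]],
  [255, [0, 0, 0], [0, 0, 0]],
  [255, [0, 0, 0], [0, 0, 0]],
  [255, [0, 0, 0], [0, 0, 0]],
])

```text
time_s: 11.3
tcp_pos: [0.5918, 0.0378, 0.3797]
orientation: [[-0.995, 0.104, 0.0], [0.104, 0.995, -0.0], [-0.0, -0.0, -1.0]]
wrist_force: [0.3, 0.5, -1.8]
gripper_width: 0.0243
gripper_force: 20.0
```

Emit:
arm_command([
  [255, [0, 0, 0], [0, 0, 0]],
  [255, [0, 0, 0], [0, 0, 0]],
  [255, [0, 0, 0], [0, 0, 0]],
  [255, [0, 0, 0], [0, 0, 0]],
  [255, [0, 0, 0], [0, 0, 0]],
  [255, [0, 0, 0], [0, 0, 0]],
  [255, [0, 0, 0], [0, 0, 0]],
  [255, [0, 0, 0], [0, 0, 0]],
])

```text
time_s: 12.1
tcp_pos: [0.5918, 0.0378, 0.3797]
orientation: [[-0.995, 0.104, -0.0], [0.104, 0.995, -0.0], [-0.0, -0.0, -1.0]]
wrist_force: [-0.6, -0.7, -1.3]
gripper_width: 0.0237
gripper_force: 20.0
```

Emit:
arm_command([
  [255, [0, 0, 0], [0, 0, 0]],
  [255, [0, 0, 0], [0, 0, 0]],
  [255, [0, 0, 0], [0, 0, 0]],
  [255, [0, 0, 0], [0, 0, 0]],
  [255, [0, 0, 0], [0, 0, 0]],
  [255, [0, 0, 0], [0, 0, 0]],
  [255, [0, 0, 0], [0, 0, 0]],
  [255, [0, 0, -1], [0, 0, 0]],
])

```text
time_s: 12.9
tcp_pos: [0.5914, 0.0376, 0.3888]
orientation: [[-0.995, 0.104, -0.003], [0.104, 0.995, -0.0], [0.003, -0.0, -1.0]]
wrist_force: [-0.1, -0.6, -0.7]
gripper_width: 0.0239
gripper_force: 20.0
```

Emit:
arm_command([
  [255, [0.6, 1.2, 0], [0, 0, 0]],
  [255, [1, 2, 0], [0, 0, 0]],
  [255, [1.3, 2.5, 0], [0, 0, 0]],
  [255, [1.3, 2.5, 0], [0, 0, 0]],
  [255, [1.3, 2.5, 0], [0, 0, 0]],
  [255, [1.3, 2.5, 0], [0, 0, 0]],
  [255, [1.3, 2.5, 0], [0, 0, 0]],
  [255, [1.3, 2.5, 0], [0, 0, 0]],
])

```text
time_s: 13.7
tcp_pos: [0.516, 0.2306, 0.3901]
orientation: [[-0.995, 0.103, 0.001], [0.103, 0.995, 0.0], [-0.001, 0.0, -1.0]]
wrist_force: [0.5, 0.3, -1.5]
gripper_width: 0.0239
gripper_force: 20.0
```

Emit:
arm_command([
  [255, [1.3, 2.5, 0], [0, 0, 0]],
  [255, [1.3, 2.5, 0], [0, 0, 0]],
  [255, [1.3, 2.5, 0], [0, 0, 0]],
  [255, [0.8, 1.8, 0], [0, 0, 0]],
  [255, [0.5, 1.3, 0], [0, 0, 0]],
  [255, [0, 0, 0], [0, 0, 0]],
  [255, [0, 0, 0], [0, 0, 0]],
  [255, [0, 0, 0], [0, 0, 0]],
])

```text
time_s: 14.5
tcp_pos: [0.4773, 0.3383, 0.3895]
orientation: [[-0.994, 0.106, 0.0], [0.106, 0.994, -0.001], [-0.0, -0.001, -1.0]]
wrist_force: [0.7, -0.3, -0.7]
gripper_width: 0.024
gripper_force: 20.0
```

```bash
python3 - <<'E'
from h import *
np.set_printoptions(precision=4,suppress=True)
need([.4765,.3393,.1081],84.03)
E
```

```text
t 14.5 grasp [0.4773 0.3381 0.2181] yaw 83.92 w 0.02401126951844389 f 19.999791383743286 [ 0.7057 -0.3423 -0.6772] q [  0.6  32.4 -53.7  99.5  29.   63.1  21.5]
shift cm [ 0.09  0.1  11.  ] after-turn axes [ 0.09  0.09 11.  ] turn [-0.06  0.01 -0.11]
```

Emit:
arm_command([
  [255, [0.08, 0.1, 0], [0, 0, 0]],
  [255, [0, 0, 2], [0, 0, 0]],
  [255, [0, 0, 2], [0, 0, 0]],
  [255, [0, 0, 1], [0, 0, 0]],
  [255, [0, 0, 0], [0, 0, 0]],
  [255, [0, 0, 0], [0, 0, 0]],
])

```text
time_s: 15.1
tcp_pos: [0.4761, 0.3405, 0.3401]
orientation: [[-0.995, 0.104, 0.0], [0.104, 0.995, 0.0], [-0.0, 0.001, -1.0]]
wrist_force: [0.5, 0.8, 0.1]
gripper_width: 0.0239
gripper_force: 20.0
```

```bash
python3 - <<'E'
from h import *
np.set_printoptions(precision=4,suppress=True)
need([.4765,.3393,.1081],84.03)
E
```

```text
t 15.1 grasp [0.4762 0.3406 0.1687] yaw 84.01 w 0.023892593632962124 f 19.999869167804718 [0.4805 0.7995 0.0801] q [ -1.4  35.6 -51.3 101.9  32.2  58.4  18.9]
shift cm [-0.05 -0.12  6.06] after-turn axes [-0.05 -0.12  6.06] turn [ 0.03  0.01 -0.02]
```

Emit:
arm_command([
  [255, [0, -0.05, 1], [0, 0, 0]],
  [255, [0, 0, 1], [0, 0, 0]],
  [255, [0, 0, 1], [0, 0, 0]],
  [255, [0, 0, 1], [0, 0, 0]],
  [255, [0, 0, 1], [0, 0, 0]],
  [255, [0, 0, 0.6], [0, 0, 0]],
  [255, [0, 0, 0.3], [0, 0, 0]],
  [255, [0, 0, 0], [0, 0, 0]],
])

```text
time_s: 15.9
tcp_pos: [0.4757, 0.34, 0.2803]
orientation: [[-0.995, 0.104, -0.001], [0.104, 0.995, -0.0], [0.001, -0.0, -1.0]]
wrist_force: [-0.4, -0.4, -0.6]
gripper_width: 0.0239
gripper_force: 20.0
```

Emit:
arm_command([
  [255, [0, 0, 0], [0, 0, 0]],
  [255, [0, 0, 0.1], [0, 0, 0]],
  [255, [0, 0, 0], [0, 0, 0]],
])

```text
time_s: 16.2
tcp_pos: [0.4759, 0.34, 0.2799]
orientation: [[-0.995, 0.104, 0.0], [0.104, 0.995, 0.0], [-0.0, 0.0, -1.0]]
wrist_force: [0.0, -0.1, -1.5]
gripper_width: 0.0241
gripper_force: 20.0
```

```bash
python3 - <<'E'
from h import *
np.set_printoptions(precision=4,suppress=True)
need([.4765,.3393,.1081],84.03)
E
```

```text
t 16.2 grasp [0.476  0.34   0.1085] yaw 84.03 w 0.02410529912507518 f 19.999872744083405 [ 0.0188 -0.0803 -1.509 ] q [ -3.8  39.6 -47.8 104.2  36.4  52.8  15.8]
shift cm [-0.07 -0.07  0.04] after-turn axes [-0.07 -0.07  0.04] turn [ 0.01  0.02 -0.  ]
```

Emit:
arm_command([
  [150, [0, 0, 0], [0, 0, 0]],
  [100, [0, 0, 0], [0, 0, 0]],
  [0, [0, 0, 0], [0, 0, 0]],
  [0, [0, 0, 0], [0, 0, 0]],
  [0, [0, 0, 0], [0, 0, 0]],
  [0, [0, 0, 0], [0, 0, 0]],
  [0, [0, 0, 0], [0, 0, 0]],
  [0, [0, 0, 0], [0, 0, 0]],
])

```text
time_s: 17.0
tcp_pos: [0.4758, 0.34, 0.2796]
orientation: [[-0.995, 0.104, -0.0], [0.104, 0.995, -0.0], [0.0, -0.0, -1.0]]
wrist_force: [0.0, 0.0, -0.4]
gripper_width: 0.0862
gripper_force: 0.0
```

Emit:
arm_command([
  [0, [0, 0, -1], [0, 0, 0]],
  [0, [0, 0, -2], [0, 0, 0]],
  [0, [0, 0, -3], [0, 0, 0]],
  [0, [0, 0, -3], [0, 0, 0]],
  [0, [0, 0, -3], [0, 0, 0]],
  [0, [0, 0, 0], [0, 0, 0]],
  [0, [0, 0, 0], [0, 0, 0]],
])

```text
time_s: 17.7
tcp_pos: [0.4758, 0.34, 0.4006]
orientation: [[-0.995, 0.104, 0.002], [0.104, 0.995, 0.0], [-0.002, 0.0, -1.0]]
wrist_force: [-0.3, 0.0, -0.5]
gripper_width: 0.0915
gripper_force: 0.0
```

```bash
python3 - <<'E'
from h import *
np.set_printoptions(precision=4,suppress=True)
need([.4935,.0595,.20],77.6)
im,d=snapshot('wrist');save('w3.png',im)
P=RT('wrist');c=cloud('wrist',d,d>0,P)
for n,lo,hi in [('top',.135,.16),('blk',.055,.066)]:
    s=c[(c[:,2]>lo)&(c[:,2]<hi)&(abs(c[:,0]-.477)<.06)&(abs(c[:,1]-.34)<.06)]
    if len(s): r=cv2.minAreaRect((s[:,:2]*1000).astype(np.float32));print(n,len(s),r,np.median(s,0))
E
```

```text
t 17.7 grasp [0.476  0.34   0.2292] yaw 84.02 w 0.09151930341805475 f 0.0 [-0.3442  0.0216 -0.4746] q [  0.9  31.8 -54.2  99.   28.4  64.   21.9]
shift cm [ -4.68 -27.71   2.91] after-turn axes [ -7.75 -27.01   2.92] turn [0.03 0.09 6.42]
top 692 ((473.3095703125, 338.7311706542969), (19.6656551361084, 26.495071411132812), 83.61671447753906) [0.4718 0.3388 0.1412]
blk 1220 ((473.8187255859375, 339.3182067871094), (52.140750885009766, 58.35197830200195), 84.19970703125) [0.463  0.3428 0.0605]
```

View pics/w3.png

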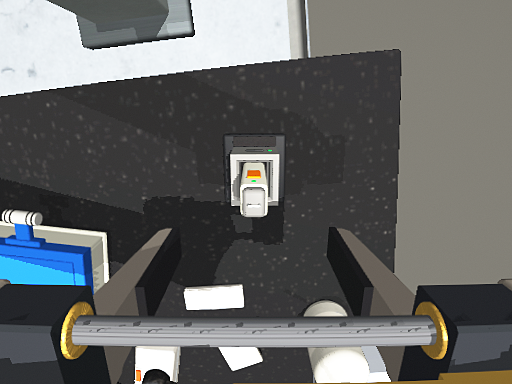

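The scanner is back upright in the pocket at (254, 190), its top at 142 mm as before. Next I'll move above the lid grip.

Emit:
arm_command([
  [0, [-0.6, -3.4, 0], [0, 0, 0]],
  [0, [-0.6, -3.4, 0], [0, 0, 0]],
  [0, [-0.6, -3.5, 0], [0, 0, 0]],
  [0, [-0.6, -3.5, 0], [0, 0, 0]],
  [0, [-0.6, -3.5, 0], [0, 0, 0]],
  [0, [-0.6, -3.5, 0], [0, 0, 0]],
  [0, [-0.6, -3.5, 0], [0, 0, 0]],
  [0, [-0.5, -3.4, 0], [0, 0, 6.4]],
])

```text
time_s: 18.55
tcp_pos: [0.4934, 0.0577, 0.3984]
orientation: [[-0.976, 0.217, -0.003], [0.217, 0.976, 0.0], [0.003, -0.0, -1.0]]
wrist_force: [0.5, 1.2, 0.0]
gripper_width: 0.092
gripper_force: 0.0
```

Emit:
arm_command([
  [70, [0, 0, 2], [0, 0, 0]],
  [70, [0, 0, 1], [0, 0, 0]],
  [70, [0, 0, 0], [0, 0, 0]],
  [70, [0, 0, 0], [0, 0, 0]],
])

```text
time_s: 18.95
tcp_pos: [0.4936, 0.0607, 0.3695]
orientation: [[-0.977, 0.212, -0.001], [0.212, 0.977, 0.001], [0.001, 0.001, -1.0]]
wrist_force: [-0.1, 0.8, -0.7]
gripper_width: 0.0671
gripper_force: 0.0
```

```bash
python3 - <<'E'
from h import *
np.set_printoptions(precision=4,suppress=True)
need([.4935,.0595,.056],77.6)
im,d=snapshot('wrist');save('w4.png',im)
P=RT('wrist')
for x in tip_of('wrist','lid_grip')[:2]: print(round(x['score'],2),x['pixel'],at_z('wrist',x['pixel'],.056,P))
c=cloud('wrist',d,d>0,P)
s=c[(c[:,2]>.05)&(c[:,2]<.075)&(abs(c[:,0]-.4935)<.016)&(abs(c[:,1]-.06)<.035)]
r=cv2.minAreaRect((s[:,:2]*1000).astype(np.float32));print(len(s),r,np.median(s,0),s[:,2].max())
E
```

```text
t 18.95 grasp [0.4934 0.0608 0.1981] yaw 77.77 w 0.06710670160802469 f 0.0 [-0.1201  0.8372 -0.7035] q [ 34.   24.8 -54.9 112.2  24.5  55.5  45. ]
shift cm [-0.04 -0.13 14.21] after-turn axes [-0.02 -0.12 14.21] turn [ 0.03 -0.07  0.17]
0.72 [254.6, 188.3] [[0.494  0.0608 0.056 ]]
793 ((497.8690490722656, 58.899227142333984), (39.2671012878418, 27.161401748657227), 78.39712524414062) [0.4929 0.0589 0.0616] 0.06520030477160221
```

View pics/w4.png

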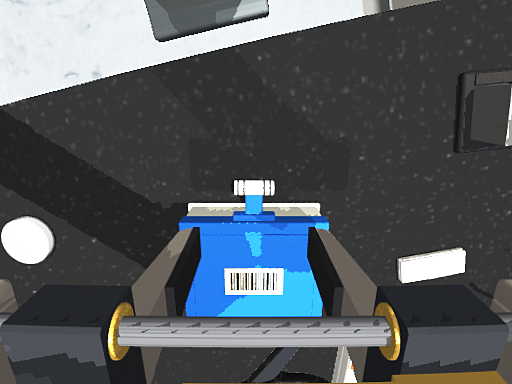

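The grip at (254, 188) is centred between the fingers. I'll descend and pinch its ends.

Emit:
arm_command([
  [70, [0, -0.1, 2.5], [0, 0, 0]],
  [70, [0, 0, 3], [0, 0, 0]],
  [70, [0, 0, 3], [0, 0, 0]],
  [70, [0, 0, 3], [0, 0, 0]],
  [70, [0, 0, 2], [0, 0, 0]],
  [70, [0, 0, 0.8], [0, 0, 0]],
  [70, [0, 0, 0], [0, 0, 0]],
  [100, [0, 0, 0], [0, 0, 0]],
], grip_force=25)

```text
time_s: 19.85
tcp_pos: [0.494, 0.0591, 0.2276]
orientation: [[-0.977, 0.214, 0.002], [0.214, 0.977, 0.0], [-0.001, 0.001, -1.0]]
wrist_force: [-0.1, 0.5, -0.9]
gripper_width: 0.0607
gripper_force: 0.0
```

Emit:
arm_command([
  [255, [0, 0, 0], [0, 0, 0]],
  [255, [0, 0, 0], [0, 0, 0]],
  [255, [0, 0, 0], [0, 0, 0]],
  [255, [0, 0, 0], [0, 0, 0]],
  [255, [0, 0, 0], [0, 0, 0]],
  [255, [0, 0, 0], [0, 0, 0]],
  [255, [0, 0, 0], [0, 0, 0]],
  [255, [0, 0, 0], [0, 0, 0]],
])

```text
time_s: 20.65
tcp_pos: [0.4941, 0.06, 0.2275]
orientation: [[-0.977, 0.213, 0.003], [0.213, 0.977, 0.003], [-0.002, 0.003, -1.0]]
wrist_force: [1.9, 5.4, 1.1]
gripper_width: 0.0397
gripper_force: 25.0
```

```bash
python3 - <<'E'
from h import *
np.set_printoptions(precision=4,suppress=True)
need([.4935,.0597,.055],77.6)
print('step: grip dir (forward,up) cm per 5deg')
a=np.radians(3.07+np.arange(0,51,5)); 
print(np.round(np.c_[np.diff(-16.82*np.cos(a)),np.diff(16.82*np.sin(a))],2).tolist())
E
```

```text
t 20.65 grasp [0.4946 0.0605 0.0561] yaw 77.68 w 0.03973727764505958 f 25.00006914138794 [1.861  5.4404 1.1165] q [ 24.2  36.4 -43.6 117.6  38.5  40.8  33.5]
shift cm [ 0.06 -0.04  0.11] after-turn axes [ 0.06 -0.04  0.11] turn [0.2  0.13 0.08]
step: grip dir (forward,up) cm per 5deg
[[0.14, 1.46], [0.27, 1.44], [0.39, 1.41], [0.52, 1.37], [0.63, 1.32], [0.75, 1.26], [0.85, 1.19], [0.95, 1.11], [1.05, 1.03], [1.13, 0.93]]
```

Emit:
arm_command([
  [255, [-0.06, 0, -0.73], [0, 0, 0]],
  [255, [-0.08, 0, -0.73], [0, 0, 0]],
  [255, [-0.12, 0, -0.72], [0, 0, 0]],
  [255, [-0.15, 0, -0.72], [0, 0, 0]],
  [255, [-0.19, 0, -0.71], [0, 0, 0]],
  [255, [-0.2, 0, -0.7], [0, 0, 0]],
  [255, [0, 0, 0], [0, 0, 0]],
  [255, [0, 0, 0], [0, 0, 0]],
])

```text
time_s: 21.45
tcp_pos: [0.5017, 0.0582, 0.2703]
orientation: [[-0.977, 0.213, 0.002], [0.213, 0.977, 0.003], [-0.002, 0.004, -1.0]]
wrist_force: [2.9, 6.2, -3.8]
gripper_width: 0.0394
gripper_force: 25.0
```

```bash
cat >> h.py <<'E'
def lidang(g0=np.array([.4935,.0597,.056]),yaw=-12.4):
    o=observe();R=np.array(o['orientation']);g=np.array(o['tcp_pos'])+R[:,2]*tcp_to_grasp
    u=np.array([np.cos(np.radians(yaw)),np.sin(np.radians(yaw))]);h=np.r_[g0[:2]+.168*u,.047]
    dx=(h[:2]-g[:2])@u;dz=g[2]-h[2];print('grip-based angle',np.degrees(np.arctan2(dz,dx))-3.07,'r',np.hypot(dx,dz),'t',o['time_s'],'w',o['gripper_width'],o['gripper_force'],'F',o['wrist_force'])
E
python3 - <<'E'
from h import *
lidang()
E
```

```text
grip-based angle 14.979719272164619 r 0.16762254015595704 t 21.45 w 0.039439054095125416 24.999386072158813 F [ 2.8724983   6.17001038 -3.79453379]
```

Emit:
arm_command([
  [255, [-0.25, 0, -0.7], [0, 0, 0]],
  [255, [-0.27, 0, -0.68], [0, 0, 0]],
  [255, [-0.3, 0, -0.67], [0, 0, 0]],
  [255, [-0.33, 0, -0.65], [0, 0, 0]],
  [255, [-0.36, 0, -0.64], [0, 0, 0]],
  [255, [-0.39, 0, -0.62], [0, 0, 0]],
  [255, [0, 0, 0], [0, 0, 0]],
  [255, [0, 0, 0], [0, 0, 0]],
])

```text
time_s: 22.25
tcp_pos: [0.5198, 0.0543, 0.3097]
orientation: [[-0.977, 0.213, 0.001], [0.213, 0.977, 0.003], [-0.0, 0.003, -1.0]]
wrist_force: [2.1, 6.9, -3.9]
gripper_width: 0.04
gripper_force: 25.0
```

```bash
python3 - <<'E'
from h import *
lidang()
E
```

```text
grip-based angle 29.829118213739186 r 0.16802917125892147 t 22.25 w 0.040018493956678385 24.99942719936371 F [ 2.13890446  6.91092139 -3.87087406]
```

Emit:
arm_command([
  [255, [-0.41, 0, -0.6], [0, 0, 0]],
  [255, [-0.44, 0, -0.59], [0, 0, 0]],
  [255, [-0.46, 0, -0.56], [0, 0, 0]],
  [255, [-0.49, 0, -0.55], [0, 0, 0]],
  [255, [-0.51, 0, -0.52], [0, 0, 0]],
  [255, [-0.54, 0, -0.51], [0, 0, 0]],
  [255, [0, 0, 0], [0, 0, 0]],
  [255, [0, 0, 0], [0, 0, 0]],
])

```text
time_s: 23.05
tcp_pos: [0.5471, 0.0485, 0.3427]
orientation: [[-0.977, 0.213, -0.001], [0.213, 0.977, 0.003], [0.002, 0.003, -1.0]]
wrist_force: [-0.8, 5.8, -2.8]
gripper_width: 0.0396
gripper_force: 25.0
```

```bash
python3 - <<'E'
from h import *
lidang()
E
```

```text
grip-based angle 44.517023308992364 r 0.16837465154852477 t 23.05 w 0.03955385598344415 24.999655187129974 F [-0.83238233  5.81877326 -2.80545653]
```

Emit:
arm_command([
  [255, [-0.55, 0, -0.48], [0, 0, 0]],
  [255, [-0.57, 0, -0.46], [0, 0, 0]],
  [255, [0, 0, 0], [0, 0, 0]],
  [255, [0, 0, 0], [0, 0, 0]],
  [255, [0, 0, 0], [0, 0, 0]],
  [255, [0, 0, 0], [0, 0, 0]],
  [255, [0, 0, 0], [0, 0, 0]],
])

```text
time_s: 23.75
tcp_pos: [0.5578, 0.0461, 0.352]
orientation: [[-0.977, 0.213, -0.001], [0.213, 0.977, 0.003], [0.002, 0.003, -1.0]]
wrist_force: [-0.9, 5.9, -1.3]
gripper_width: 0.0396
gripper_force: 25.0
```

```bash
python3 - <<'E'
from h import *
lidang(); print(observe()['joint_velocities'])
a,d=snapshot('top'); b,e=snapshot('wrist')
save('t5.png',np.hstack([cv2.resize(a[120:280,70:390],(400,300)),cv2.resize(b,(400,300))]))
hsv=cv2.cvtColor(a,cv2.COLOR_RGB2HSV); m=(hsv[...,0]>95)&(hsv[...,0]<130)&(hsv[...,1]>90)
for cam,im,dd in (('top',a,d),('wrist',b,e)):
    hsv=cv2.cvtColor(im,cv2.COLOR_RGB2HSV); m=(hsv[...,0]>95)&(hsv[...,0]<130)&(hsv[...,1]>90)
    c=cloud(cam,dd,m); c=c[(abs(c[:,0]-.6)<.08)&(abs(c[:,1]-.04)<.06)&(c[:,2]>.06)]
    u=np.array([np.cos(np.radians(-12.4)),np.sin(np.radians(-12.4))])
    if len(c)>20: s=c[:,:2]@u; l=cv2.fitLine(np.c_[s,c[:,2]].astype(np.float32),cv2.DIST_HUBER,0,.01,.01).ravel(); print(cam,len(c),np.degrees(np.arctan(l[1]/l[0])))
E
```

```text
grip-based angle 49.405632199191544 r 0.16846577880740524 t 23.75 w 0.03964024619102274 24.99969720840454 F [-0.92425644  5.87200414 -1.2578958 ]
[-0.04172066 -0.00309966 -0.08933026  0.0653113   0.03742149  0.0167887
 -0.04673856]
top 163 -78.044914
wrist 3561 -59.244114
```

View pics/t5.png

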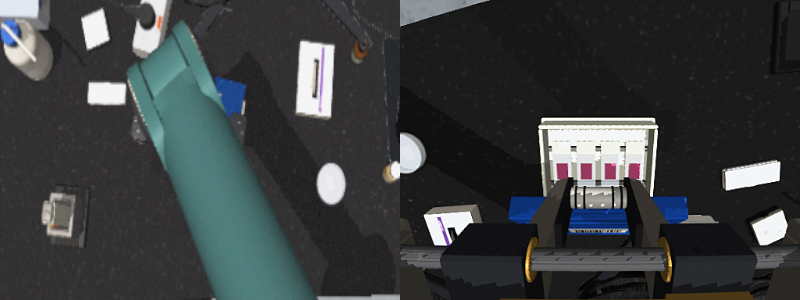

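The lid is held at about 49.4°. The grip stayed on a constant 168 mm radius the whole way, the slides are visible from the front, and the scanner and bystanders haven't moved. I'll hand in.

```bash
python3 -c "
from plant import *
print(job_done())"
```

```text
the job is handed in; nothing more can be done
None
```

I held the scanner over the label for about two seconds and put it back upright in its dock. I handed the job in with the robot still holding the lid open at about 49° by measured grip position. The vial, dish and mailer were left alone. The hand-in returned no verdict.

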